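# Swing the inspection head over the circuit board

### The job

Swing the heavy inspection-camera head on its free-running boom round until it hangs centred over the green circuit board (to within 25 mm), and leave it there at rest, untouched, for a good four seconds before you finish. Push gently and only on the sides of its white sprung cover: never touch the boom arm, squash the cover to the end of its travel, fling the boom or run it into its end stops. Leave the board carrier and the other things on the bench where they are.

Things in the scene. Friction and masses are not known exactly. Their poses are not given: they have to be found in the camera images.
- post_axis (a point): Point on the bench on the boom stand's vertical axis: a grey 170 x 170 x 22 mm foot with a steel post (48 mm diameter, top at 210 mm). Fixed during a run; its place and yaw differ from run to run. Its -x axis is the boom's direction at boom angle 0 (towards the robot).
- boom (a joint): Boom angle, rad; grows as the head swings to the robot's left (+y). With post yaw w the head is at post + 0.30 m * (-cos(angle - w), sin(angle - w)). Ball bearings: about 0.002 N m dry, 0.015 N m s viscous friction, so it coasts. Stops at +-0.95 (past +-0.90 counts as hit). Inertia about the post 0.33 kg m2 nominal (like 3.7 kg at the head), true value -30 to +40 %. Keep under 0.8 rad/s.
- head (a point): Centre of the cover's top on the heavy camera head when the spring is relaxed, 202 mm above the bench and 300 mm from the post axis. Rides on the rigid arm, not on the sprung cover. Its -x axis points outwards along the arm, +y along the swing to the left.
- jib: The rigid boom arm (aluminium bar 44 mm wide, 24 mm high, spans heights 74 to 98 mm) with the steel head plate (100 x 90 mm, up to height 98 mm) and the black lens below the cover (down to 34 mm). Not to be touched. Origin on the post axis.
- cover: White cover with a blue band, a solid box 112 mm along the arm, 110 mm across (along the swing), 106 to 202 mm above the bench; too wide to grasp. Origin: on its vertical centre line, 102 mm above the bench; y axis along the swing to the left. The only part to push, on its left and right faces (normal to y). It floats on the head on springs and slides sideways only, along the swing.
- bumper (a joint): Sideways shift of the cover relative to the head, m: 0 relaxed, positive when pushed to the left. Spring 100 N/m, hardly damped, 0.27 kg moving; ends of travel +-0.035 (past +-0.033 counts as squashed). A push on the cover drives the boom with 100 N/m times this shift, at 0.30 m; a rigid stop in its way makes the head bounce back (about 0.6 s in contact).
- board (a point): Centre of the green circuit board (100 x 80 mm, upper face 19 mm above the bench, parts on it to 31 mm) on its grey carrier, 300 mm from the post axis: the goal for the head, measured horizontally. The carrier hangs on a stiff swivel on the stand's foot and stays put unless hit hard; its place differs from run to run.
- gas: Bystander: blue gas bottle, 68 mm diameter, 200 mm high, standing; origin at the centre of its underside.
- jar: Bystander: amber jar with a red lid, 64 mm diameter, 90 mm high; origin at the centre of its underside.
- driver: Bystander: screwdriver lying flat on the bench, about 200 mm long; origin at its middle, x along it.
- bin: Bystander: open blue parts bin, 140 x 100 x 60 mm; origin at the centre of its underside.

How it is judged:
On the way:
1. the head stands still over the board with nothing touching its cover, for 3 s (horizontal distance between head and board below 0.025 m and velocity of joint boom between -0.04 and 0.04 rad/s and contact force between anything else and cover below 0.15 N), for 3 s.
At the end, for the whole second after the job is handed in: The head's centre is within 25 mm (horizontally) of the board's centre, the boom turns slower than 0.04 rad/s and nothing touches the cover; this has held for 3 s and holds through the last second (all of step 1).
It fails at once if the boom runs into an end stop (past 0.90 rad either way) or is flung (over 0.8 rad/s) (value of joint boom above 0.9 rad or value of joint boom below -0.9 rad or velocity of joint boom above 0.8 rad/s or velocity of joint boom below -0.8 rad/s).
It fails at once if the cover is squashed to the end of its travel (value of joint bumper above 0.033 m or value of joint bumper below -0.033 m).
It fails at once if the robot touches the boom arm or head plate (contact force between any of the arm, the fingers and jib above 0.5 N).
It fails at once if the board carrier is shifted by more than 10 mm (distance of board from where it was at the start of the episode above 0.01 m).
It fails at once if the gas bottle, jar, screwdriver or bin is moved by more than 30 mm (distance of any of gas, jar, driver, bin from where it was at the start of the episode above 0.03 m).
It also fails if it takes over 51 s, if anything falls off the work surface, if the arm or the gripper's body presses on something with over 40 N, if the wrist force passes 120 N, or if a joint passes its speed limit or range.

### The arm

A 6-joint arm with a two-finger parallel gripper is mounted at the origin on the work surface. World frame = base frame: x ahead of the robot, y to its left, z up, the work surface at z = 0. Lengths are in m, angles in rad, forces in N, time in s.
With the tool pointing down it reaches from about 0.25 to 0.725 m from the base axis. Payload 4 kg.
Tool frame: the origin (TCP) lies midway between the tips of the shut fingers; the grasp point (between the pads) lies 19 mm behind it (bot.grip_depth is the distance from the TCP to the grasp point, in m); z points along the fingers, y is the line along which they close (so a half turn about z gives the same grasp; the last joint's range is limited). The gripper opens to 85 mm and grips with 20 to 120 N. Pads are 22 mm wide; open, the fingers measure 114 mm over their backs; the gripper's body (76 mm by 85 mm) begins 54 mm behind the grasp point. The pads swing forward as they close: fully open they stand 13 mm farther back than shut.
Start: joints at [1.288, 0.241, 0.005, 1.335, 0, 1.571], TCP at [0.14, 0.48, 0.231] pointing down, gripper open.
Joint ranges: [-2.72, 2.72], [-1.05, 1.87], [-1.09, 1.28], [-1.99, 2.15], [-1.42, 1.44], [-3.14, 3.14]. Speed limits (rad/s): [2.79, 2.79, 3.14, 3.14, 3.14, 3.14].

### API

Orientations are given as a unit quaternion [x, y, z, w].
In Python, from workcell import bot gives the robot as it stands.
- The arm moves only by the shell command python3 -m creep 'ROWS'. ROWS is JSON, one flat list of numbers, 5 for each row, row after row: the shift along the world's x, y, z in m, then the turn about the world's z in rad, then the finger opening in m, from 0 to 0.0854. In form: [x, y, z, twist, claw, x, y, z, twist, claw, ...]. A call has 1 to 10 rows; each row is the pose to reach, as a shift and turn from the pose commanded when the call began; what a row does not reach only later rows make up. A row lasts 1/12 s, in which the tool goes at most 41.7 mm and 7.16 degrees, less where a joint would pass 70% of its speed; a pose out of reach is approached as far as the arm can. A call with a gripper value outside its range is refused whole. The fingers move at their own pace and stop on an object; the grip force is fixed at half the most. Time passes only in rows, so rows that repeat a pose let the fingers close. It gives the time, the measured TCP pose, the force, the opening and the grip force at its end, in the units of the state.
- bot.get_obs(): the state, without advancing time (a new reading comes with each control period).
- bot.camera(name): name is "side" or "top" or "wrist"; returns a dict with "pixels" (480x640x3 uint8, red, green, blue), "camera_matrix" (3x3 intrinsics, pixels), "dist_coeffs" ([k1, k2, p1, p2, k3] as OpenCV has them; the pictures are not rectified), "extrinsics" (4x4, takes a point from world to camera coordinates); the wrist camera has in their place "T_tool_cam" (4x4, takes a point from camera to tool coordinates, whose origin is the TCP and whose axes are the flange's). Camera axes: x right, y down, z forward; pixel columns grow to the right and rows downward; lengths in m; the calibration is good to about 2 mm. A picture is of the moment at which its call begins: read the wrist's pose just before it. There is no depth.
- bot.job_done(): hands the job in; it is judged then, once.
Trained networks look in the newest picture that a camera, given by its name, has taken for a name from the list of things; names that differ only in an ending like _2 or _b are one class to them, and where a whole thing is asked for, a point or a joint stands for the part that bears it (a point fixed in the world has none). Each returns a list of dicts, best first, with "score" (0 to 1); they miss things now and then, are a little off and sometimes report something else, mostly with a low value. They report only what shows in the picture. A call takes as long as a camera call.
- bot.look_for(camera, thing): "centre" ([column, row] as shares, 0 to 1, of the picture: columns of its width, rows of its height, amid what is visible of it).
- bot.place_of(camera, thing): "centre" ([column, row] as shares, 0 to 1, of the picture: columns of its width, rows of its height: a listed point, or the origin of a listed thing).
The state is a dict: "clock": time; "joint_pos": joint angles; "joint_vel": joint speeds; "tau": joint torques, N m; "eef_pos": TCP position; "tool_rot": TCP orientation; "ft_force": force on the tool from outside, world axes, zero at the start; "ft_torque": the same for the moment, N m; "grip_width": finger opening in m; "grasp_force": force on a finger pad.
Only numpy, scipy, OpenCV 4.12 (cv2) and the standard library are available. Lean on these libraries where they do the work, as an engineer would, in place of code of your own. Each camera call takes 0.05 s, during which the arm holds its last target. There are 200 camera calls.

## Working session

There is one attempt and no reset: what is moved stays moved. The work goes in short steps, Python scripts to look and compute and a shell command to move; the robot and the scene stay as the last step left them, time stands still between calls to the robot, and variables do not carry over. Pictures are saved under pics/ and viewed, at most 10 in all, crops included, and the job is handed in when it is done.

```bash
mkdir -p pics; cat > h.py <<'E'
import numpy as np, cv2
from workcell import bot
Z=dict(post_axis=0,head=.202,board=.019,cover=.102,gas=0,jar=0,driver=0,bin=0)
def ray(c,uv,z):
    K=np.array(c["camera_matrix"]);D=np.array(c["dist_coeffs"]);E=np.array(c["extrinsics"])
    p=np.array([[uv[0]*640,uv[1]*480]])
    n=cv2.undistortPoints(p.reshape(1,1,2),K,D).ravel()
    R,t=E[:3,:3],E[:3,3];o=-R.T@t;d=R.T@np.array([n[0],n[1],1])
    return (o+d*(z-o[2])/d[2])[:2]
def find(cam,names,c=None):
    c=c or bot.camera(cam);r={}
    for n in names:
        L=bot.place_of(cam,n)
        r[n]=[(round(q["score"],2),ray(c,q["centre"],Z[n]).round(4).tolist(),[int(q["centre"][0]*640),int(q["centre"][1]*480)]) for q in L[:2]]
    return c,r
E
python3 - <<'E'
from h import *
for cam in("top","side"):
    c,r=find(cam,list(Z))
    cv2.imwrite(f"pics/{cam}0.png",c["pixels"][:,:,::-1])
    print(cam);[print(k,v) for k,v in r.items()]
o=bot.get_obs();print(o["clock"],o["eef_pos"],o["tool_rot"])
E
```

```text
top
post_axis [(0.93, [0.7826, 0.0012], [318, 185])]
head []
board [(0.85, [0.4904, 0.0564], [300, 274]), (0.21, [0.5254, 0.4536], [174, 263])]
cover [(0.87, [0.5121, -0.1319], [363, 263])]
gas [(0.75, [0.52, 0.4673], [171, 266])]
jar [(0.91, [0.5138, -0.4811], [471, 267])]
driver [(0.75, [0.401, -0.2383], [395, 303]), (0.48, [0.4905, 0.0512], [302, 275])]
bin [(0.85, [0.3495, 0.4147], [185, 320])]
side
post_axis [(0.82, [0.7943, 0.0113], [352, 239])]
head [(0.56, [0.2874, -0.3439], [323, 357])]
board []
cover [(0.81, [0.5142, -0.1279], [323, 285]), (0.29, [0.7055, -0.0713], [355, 241])]
gas [(0.62, [0.5163, 0.4675], [195, 213])]
jar [(0.73, [0.5147, -0.4727], [423, 385])]
driver [(0.88, [0.3983, -0.232], [320, 355])]
bin [(0.71, [0.3539, 0.4124], [163, 244])]
0.9 [0.13950964 0.48015584 0.23133325] [ 1.40923039e-01  9.90020553e-01  3.07328434e-05 -1.49525115e-06]
```

View pics/top0.png

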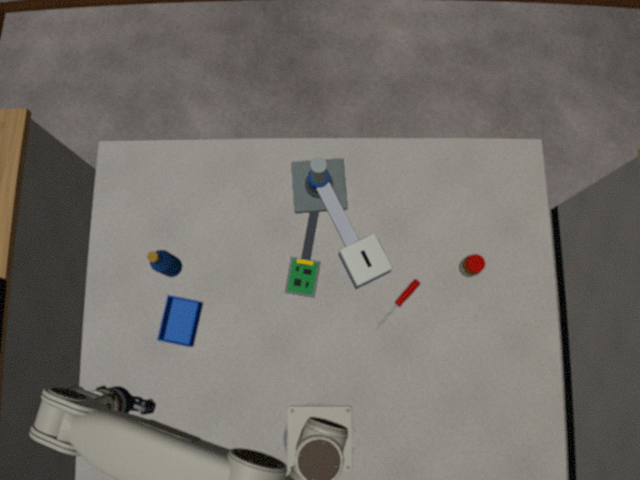

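View pics/side0.png

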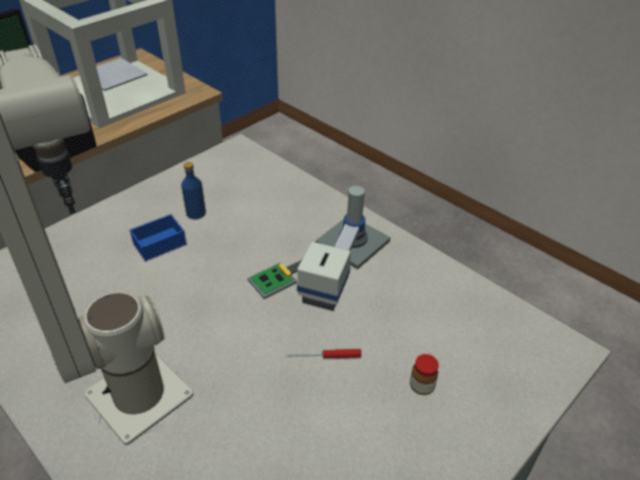

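The top view shows the post at about (318,185), the board at (302,276) and the cover at (365,261). The side view agrees. The head has to swing about 0.64 rad to the left, which is roughly 190 mm of arc. I'll go to the cover's right side, push slowly, and brake it later from the left.

```bash
python3 -m creep '[0.1,-0.16,0.08,0.74,0, 0.414,-0.697,0.08,0.74,0, 0.414,-0.697,0.08,0.74,0, 0.414,-0.697,0.08,0.74,0, 0.414,-0.697,0.08,0.74,0, 0.414,-0.697,0.08,0.74,0, 0.414,-0.697,0.08,0.74,0, 0.414,-0.697,0.08,0.74,0, 0.414,-0.697,0.08,0.74,0, 0.414,-0.697,0.08,0.74,0]'
python3 - <<'E'
from h import *
c,r=find("top",["cover","board","post_axis"]);print(r)
E
```

```text
clock: 1.73
eef_pos: [0.338, 0.1476, 0.2768]
tool_rot: [-0.227, 0.974, 0.0, 0.001]
ft_force: [1.0, 0.7, 0.3]
grip_width: 0.0003
grasp_force: 0.0
{'cover': [(0.96, [0.5004, -0.13], [362, 267])], 'board': [(0.73, [0.4895, 0.0629], [298, 274])], 'post_axis': [(0.83, [0.7789, 0.0006], [318, 186]), (0.22, [0.8064, -0.0036], [319, 178])]}
```

```bash
python3 -m creep '[0.2,-0.34,0.03,0,0, 0.2,-0.34,0.03,0,0, 0.2,-0.34,0.03,0,0, 0.2,-0.34,0.03,0,0, 0.2,-0.34,0.03,0,0, 0.2,-0.34,0.03,0,0, 0.2,-0.34,0.03,0,0, 0.2,-0.34,0.03,0,0, 0.2,-0.34,0.03,0,0, 0.2,-0.34,0.03,0,0]'
cat >> h.py <<'E'
P=np.array([.782,.001])
def ang(xy): d=np.array(xy)-P; return np.arctan2(d[1],-d[0])
def track(n=1,cam="top"):
    out=[]
    for i in range(n):
        c,r=find(cam,["cover"])
        if r["cover"]: out.append((round(bot.get_obs()["clock"],2),round(float(ang(r["cover"][0][1])),3)))
    return out
E
python3 - <<'E'
from h import *
print(track(3),track(2,"side"))
c,r=find("top",["board","post_axis"]);print(r);c,r=find("top",["board","post_axis"]);print(r)
o=bot.get_obs();print(o["clock"],o["eef_pos"],o["ft_force"])
E
```

```text
clock: 2.77
eef_pos: [0.5401, -0.1917, 0.3052]
tool_rot: [-0.227, 0.974, -0.0, -0.0]
ft_force: [-0.6, 0.5, -0.4]
grip_width: -0.0
grasp_force: 0.0
[(2.87, -0.451), (2.97, -0.466), (3.07, -0.449)] [(3.17, -0.425), (3.27, -0.438)]
{'board': [(0.76, [0.4895, 0.0597], [299, 274])], 'post_axis': [(0.69, [0.7772, -0.0071], [320, 187])]}
{'board': [(0.85, [0.4918, 0.0548], [300, 274])], 'post_axis': [(0.7, [0.7813, 0.0058], [316, 186])]}
3.5667 [ 0.53744933 -0.19061692  0.30644876] [ 0.03392017 -0.01490504 -0.38446166]
```

```bash
python3 -m creep '[0.016,-0.025,0,0,0, 0.016,-0.025,-0.04,0,0, 0.016,-0.025,-0.08,0,0, 0.016,-0.025,-0.12,0,0, 0.016,-0.025,-0.156,0,0, 0.016,-0.025,-0.156,0,0, 0.0145,-0.022,-0.156,0,0, 0.013,-0.019,-0.156,0,0, 0.011,-0.015,-0.156,0,0, 0.011,-0.015,-0.156,0,0]'
python3 - <<'E'
from h import *
c=bot.camera("side")
cv2.imwrite("pics/side1.png",cv2.resize(c["pixels"][180:360,220:460,::-1],None,fx=3,fy=3))
print(track(1))
E
```

```text
clock: 4.4
eef_pos: [0.55, -0.2054, 0.1535]
tool_rot: [-0.227, 0.974, -0.001, 0.002]
ft_force: [-0.3, 0.7, -0.5]
grip_width: 0.0002
grasp_force: 0.0
[(4.55, -0.417)]
```

View pics/side1.png

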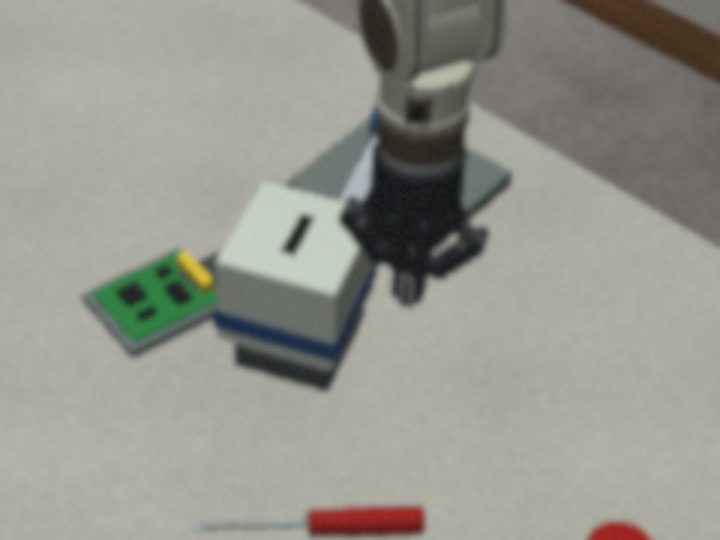

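The side crop shows the shut finger tip at about (407,295), just right of the cover. The gripper's knuckle at (345,215) sits close to the cover's top edge. I'll back off, then turn the gripper a quarter so the knuckles stay clear.

```bash
python3 - <<'E'
from h import *
o=bot.get_obs();print(o["joint_pos"],track(2),find("side",["cover"])[1])
E
python3 -m creep '[0.016,-0.03,0.01,0,0, 0.016,-0.03,0.01,-0.12,0, 0.016,-0.03,0.01,-0.24,0, 0.016,-0.03,0.01,-0.36,0, 0.016,-0.03,0.01,-0.48,0, 0.016,-0.03,0.01,-0.6,0, 0.016,-0.03,0.01,-0.72,0, 0.016,-0.03,0.01,-0.84,0, 0.016,-0.03,0.01,-0.96,0, 0.016,-0.03,0.01,-1.08,0]'; python3 - <<'E'
from h import *
o=bot.get_obs();print(o["joint_pos"],track(3))
E
```

```text
[-3.58369270e-01  4.51578872e-01  9.94329839e-02  1.21523298e+00
 -5.98881906e-05 -8.15951032e-01] [(4.65, -0.407), (4.75, -0.398)] {'cover': [(0.69, [0.5057, -0.1106], [316, 283])]}
clock: 5.68
eef_pos: [0.5644, -0.2358, 0.16]
tool_rot: [0.309, 0.951, 0.0, -0.0]
ft_force: [0.6, 0.0, -0.2]
grip_width: 0.0001
grasp_force: 0.0
[-3.95647924e-01  4.98589011e-01  1.95924814e-01  1.26858394e+00
 -1.39371081e-06  2.33236087e-01] [(5.78, -0.313), (5.88, -0.309), (5.98, -0.275)]
```

My first approach already nudged it: the boom is coasting left at about 0.1 rad/s, which is about the speed I wanted. I'll cross over to the left side and track it.

```bash
python3 -m creep '[0,0,0.04,0,0, 0,0,0.08,0,0, -0.053,0.413,0.11,-1.14,0, -0.053,0.413,0.11,-1.14,0, -0.053,0.413,0.11,-1.14,0, -0.053,0.413,0.11,-1.14,0, -0.053,0.413,0.11,-1.14,0, -0.053,0.413,0.11,-1.14,0, -0.053,0.413,0.11,-1.14,0, -0.053,0.413,0.11,-1.14,0]'; python3 - <<'E'
from h import *
print(track(2), find("side",["cover"])[1])
E
```

```text
clock: 6.82
eef_pos: [0.5249, 0.0742, 0.2631]
tool_rot: [0.703, 0.711, 0.0, 0.0]
ft_force: [0.1, 0.3, -0.3]
grip_width: 0.0002
grasp_force: 0.0
[(6.92, -0.249), (7.02, -0.237)] {'cover': [(0.96, [0.4897, -0.0602], [299, 276])]}
```

```bash
python3 -m creep '[-0.01,0.11,0,-0.19,0, -0.01,0.11,0,-0.19,0, -0.01,0.11,0,-0.19,0, -0.01,0.11,0,-0.19,0, -0.01,0.11,0,-0.19,0]'; python3 - <<'E'
from h import *
for i in range(5): print(track(1), track(1,"side"))
print(bot.get_obs()["eef_pos"])
E
```

```text
clock: 7.53
eef_pos: [0.5157, 0.1822, 0.2622]
tool_rot: [0.766, 0.643, -0.0, 0.0]
ft_force: [0.1, -0.7, 0.8]
grip_width: 0.0003
grasp_force: 0.0
[(7.63, -0.176)] [(7.73, -0.174)]
[(7.83, -0.155)] [(7.93, -0.172)]
[(8.03, -0.174)] [(8.13, -0.179)]
[(8.23, -0.141)] [(8.33, -0.097)]
[(8.43, -0.122)] [(8.53, -0.135)]
[0.51545026 0.18251805 0.26264335]
```

It's coasting at about 0.075–0.08 rad/s with 0.35 rad to go, so it should almost stop by itself near the board. I'll wait and watch.

```bash
for i in 1 2; do python3 -m creep '[0,0,0,0,0, 0,0,0,0,0, 0,0,0,0,0, 0,0,0,0,0, 0,0,0,0,0, 0,0,0,0,0, 0,0,0,0,0, 0,0,0,0,0, 0,0,0,0,0, 0,0,0,0,0]' >/dev/null
python3 - <<'E'
from h import *
print(track(4), track(2,"side"))
E
done
```

```text
[(9.47, -0.085), (9.57, -0.076), (9.67, -0.092), (9.77, -0.068)] [(9.87, -0.059), (9.97, -0.027)]
[(10.9, -0.053), (11.0, -0.025), (11.1, 0.003), (11.2, -0.023)] [(11.3, -0.003), (11.4, -0.004)]
```

It's slowing and should stop about 0.1 rad short, so it needs one more soft nudge from the right. I'll cross back.

```bash
python3 -m creep '[-0.038,-0.285,0.01,0,0, -0.038,-0.285,0.01,0,0, -0.038,-0.285,0.01,0,0, -0.038,-0.285,0.01,0,0, -0.038,-0.285,0.01,0,0, -0.038,-0.285,0.01,0,0, -0.038,-0.285,0.01,0,0, -0.038,-0.285,0.01,0,0, -0.038,-0.285,-0.03,0,0, -0.038,-0.285,-0.07,0,0]'; python3 - <<'E'
from h import *
print(track(3), track(3,"side"));print(bot.get_obs()["eef_pos"])
c,r=find("top",["board","post_axis"]);print(r)
E
```

```text
clock: 12.23
eef_pos: [0.4799, -0.104, 0.1944]
tool_rot: [0.767, 0.641, 0.003, 0.003]
ft_force: [0.7, 0.5, -1.3]
grip_width: -0.0004
grasp_force: 0.0
[(12.33, 0.001), (12.43, 0.03), (12.53, 0.016)] [(12.63, 0.023), (12.73, 0.052), (12.83, -0.59)]
[ 0.47842543 -0.10260901  0.19398094]
{'board': [(0.64, [0.4918, 0.056], [300, 274]), (0.58, [0.4868, 0.0065], [316, 275])], 'post_axis': [(0.7, [0.7804, 0.0103], [315, 186])]}
```

```bash
python3 -m creep '[0,0.01,-0.032,0,0, 0,0.02,-0.032,0,0, 0,0.028,-0.032,0,0, 0,0.034,-0.032,0,0, 0,0.038,-0.032,0,0, 0,0.04,-0.032,0,0, 0,0.041,-0.032,0,0, 0,0.042,-0.032,0,0, 0,0.043,-0.032,0,0, 0,0.044,-0.032,0,0]'; python3 - <<'E'
from h import *
c=bot.camera("top")
cv2.imwrite("pics/top2.png",cv2.resize(c["pixels"][160:320,240:440,::-1],None,fx=4,fy=3.75))
print(track(2), track(2,"side"));print(bot.get_obs()["eef_pos"])
E
```

```text
clock: 13.82
eef_pos: [0.4776, -0.0587, 0.1609]
tool_rot: [0.767, 0.642, 0.0, 0.0]
ft_force: [-0.1, 0.4, 0.7]
grip_width: 0.0001
grasp_force: 0.0
[(13.97, 0.029), (14.07, 0.055)] [(14.17, 0.05), (14.27, 0.07)]
[ 0.47745798 -0.05866784  0.16061273]
```

View pics/top2.png

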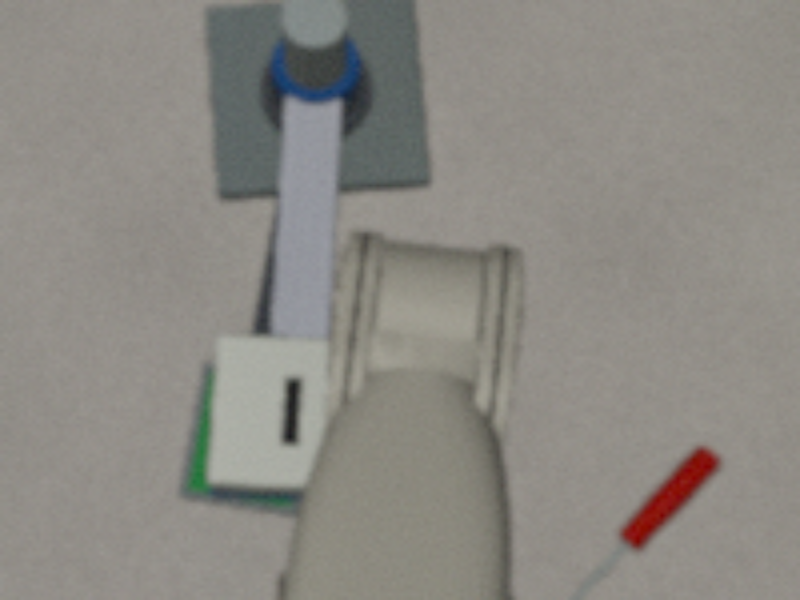

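The top crop shows the boom pointing nearly straight at the robot, with the slot at (291,410) and the post top at (315,20). The green board still peeks out on the left. The white cover's dark slot should give a sharper measurement than the network, so I'll use that.

```bash
cat >> h.py <<'E'
def slot(save=None):
    """boom angle from the dark slot amid the white cover top, top camera"""
    c=bot.camera("top");t=round(bot.get_obs()["clock"],2)
    g=c["pixels"][:,:,:].astype(int).max(2)
    roi=np.zeros_like(g);roi[250:285,285:345]=1
    n,l,s,ce=cv2.connectedComponentsWithStats(((g<110)&(roi>0)).astype(np.uint8))
    res=[]
    for i in range(1,n):
        x,y,w,h,a=s[i]
        b=g[max(y-3,0):y+h+3,max(x-4,0):x+w+4]
        ring=np.concatenate([b[0],b[-1],b[:,0],b[:,-1]])
        if 15<a<130 and 8<h<26 and w<16 and np.mean(ring>160)>.9:
            w_=np.clip(160-g,0,None)*(l==i); ys,xs=np.nonzero(w_); ww=w_[ys,xs]
            uv=(np.sum(xs*ww)/ww.sum(),np.sum(ys*ww)/ww.sum())
            xy=ray(c,[uv[0]/640,uv[1]/480],.202); res.append((t,xy.round(4).tolist(),round(float(ang(xy)),4)))
    if save: cv2.imwrite(save,c["pixels"][:,:,::-1])
    return res
E
python3 - <<'E'
from h import *
c=bot.camera("top")
for uv,z in (((318.75,165.3),.21),((312.75,269.3),.202)): print(ray(c,[uv[0]/640,uv[1]/480],z))
# green board centroid
hsv=cv2.cvtColor(cv2.imread("pics/top0.png"),cv2.COLOR_BGR2HSV)
m=cv2.inRange(hsv,(45,80,30),(85,255,255));m[:,:270]=0;m[:,340:]=0;m[:240]=0;m[310:]=0
(cx,cy),wh,an=cv2.minAreaRect(cv2.findNonZero(m));q=ray(c,[cx/640,cy/480],.019);print("board",cx,cy,wh,q,ang(q))
print(slot(),slot());print(bot.get_obs()["eef_pos"])
E
```

```text
[ 0.77724936 -0.0022063 ]
[0.48080781 0.01490385]
board 302.14398193359375 276.7080078125 (26.117277145385742, 32.288822174072266) [0.48387328 0.05119097] 0.16679043741327165
[(14.37, [0.4811, 0.0171], 0.0533)] [(14.42, [0.4813, 0.017], 0.0533)]
[ 0.4774721  -0.05861253  0.16064701]
```

```bash
python3 -m creep '[0,0.001,0,0,0, 0,0.002,0,0,0, 0,0.003,0,0,0, 0,0.0036,0,0,0, 0,0.0042,0,0,0, 0,0.0048,0,0,0, 0,0.0054,0,0,0]'; python3 - <<'E'
from h import *
print(slot());print(bot.get_obs()["eef_pos"])
E
```

```text
clock: 15.0
eef_pos: [0.4775, -0.0531, 0.1607]
tool_rot: [0.766, 0.642, 0.0, -0.0]
ft_force: [0.3, -0.4, 0.1]
grip_width: -0.0002
grasp_force: 0.0
[(15.05, [0.4809, 0.018], 0.0563)]
[ 0.47746248 -0.053029    0.16065331]
```

```bash
python3 -m creep '[0,0.0006,0,0,0, 0,0.0012,0,0,0, 0,0.0018,0,0,0, 0,0.0024,0,0,0, 0,0.003,0,0,0, 0,0.0036,0,0,0, 0,0.0042,0,0,0, 0,0.0048,0,0,0, 0,0.0054,0,0,0, 0,0.006,0,0,0]' | head -1; python3 -c "from h import *;print(slot())"
python3 -m creep '[0,0.0006,0,0,0, 0,0.0012,0,0,0, 0,0.0018,0,0,0, 0,0.0024,0,0,0, 0,0.003,0,0,0, 0,0.0036,0,0,0, 0,0.0042,0,0,0]' | head -1; python3 -c "from h import *;print(slot(),bot.get_obs()['eef_pos'])"
```

```text
clock: 15.88
[]
clock: 16.52
[] [ 0.47749058 -0.0428275   0.16065808]
```

```bash
python3 - <<'E'
from h import *
c=bot.camera("top");print(bot.get_obs()["clock"])
cv2.imwrite("pics/top3.png",cv2.resize(c["pixels"][160:320,240:440,::-1],None,fx=4,fy=3.75));np.save("t3.npy",c["pixels"])
E
```

```text
16.6167
```

View pics/top3.png

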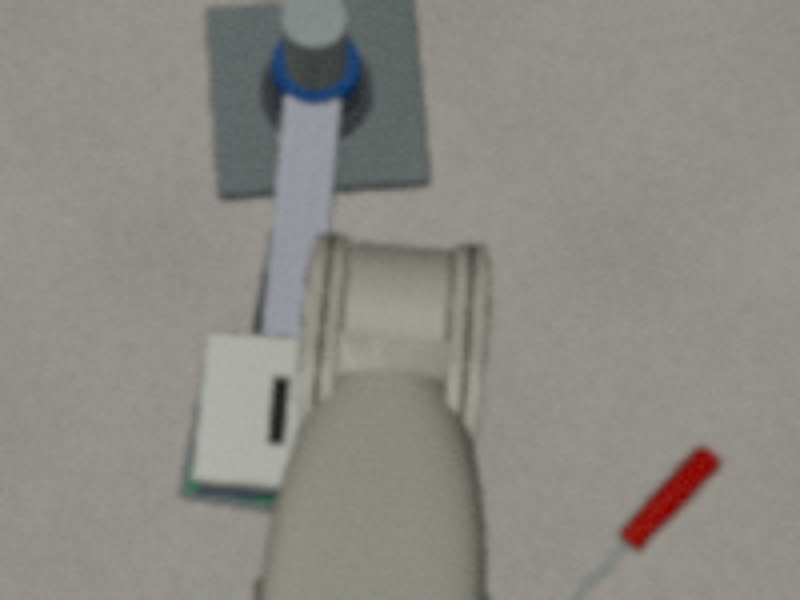

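The slot has moved to about (278,410), so the head has come roughly 9 mm further left and is gliding. I'll back the tool off and track it.

```bash
python3 -m creep '[0,-0.02,0,0,0, 0,-0.04,0,0,0, 0,-0.06,0,0,0, 0,-0.06,0,0,0, 0,-0.06,0,0,0, 0,-0.06,0,0,0]' | head -2; python3 - <<'E'
from h import *
for i in range(8): print(slot())
E
```

```text
clock: 17.12
eef_pos: [0.4774, -0.1027, 0.1606]
[(17.17, [0.4818, 0.029], 0.0929)]
[(17.22, [0.482, 0.0293], 0.0941)]
[(17.27, [0.4817, 0.0297], 0.0952)]
[(17.32, [0.4819, 0.03], 0.0964)]
[(17.37, [0.482, 0.0305], 0.0979)]
[(17.42, [0.4817, 0.0307], 0.0986)]
[(17.47, [0.4824, 0.0309], 0.0996)]
[(17.52, [0.4822, 0.0312], 0.1004)]
```

```bash
python3 -m creep '[0,0,0,0,0, 0,0,0,0,0, 0,0.02,0,0,0, 0,0.035,0,0,0, 0,0.048,0,0,0, 0,0.057,0,0,0, 0,0.06,0,0,0, 0,0.06,0,0,0, 0,0.06,0,0,0, 0,0.06,0,0,0]' | head -2; python3 - <<'E'
from h import *
for i in range(3): print(slot())
E
python3 -m creep '[0,0,0,0,0, 0,0,0,0,0, 0,0,0,0,0, 0,0,0,0,0, 0,0,0,0,0, 0,0,0,0,0, 0,0,0,0,0, 0,0,0,0,0, 0,0,0,0,0, 0,0,0,0,0]' | head -2;python3 - <<'E'
from h import *
for i in range(3): print(slot())
E
```

```text
clock: 18.35
eef_pos: [0.4775, -0.0435, 0.1607]
[(18.4, [0.4825, 0.0359], 0.116)]
[(18.45, [0.4828, 0.0361], 0.1169)]
[(18.5, [0.4828, 0.0363], 0.1175)]
clock: 19.33
eef_pos: [0.4775, -0.043, 0.1607]
[(19.38, [0.4834, 0.0391], 0.127)]
[(19.43, [0.4837, 0.0391], 0.127)]
[(19.48, [0.4839, 0.0393], 0.1277)]
```

```bash
python3 -m creep '[0,0.004,0,0,0, 0,0.008,0,0,0, 0,0.01,0,0,0, 0,0.011,0,0,0, 0,0.0115,0,0,0, 0,0.012,0,0,0, 0,0.0125,0,0,0, 0,0.013,0,0,0, 0,0.0135,0,0,0, 0,0.014,0,0,0]' | head -2; python3 -m creep '[0,0.0005,0,0,0, 0,0.001,0,0,0, 0,0.0015,0,0,0, 0,0.002,0,0,0, 0,0.0025,0,0,0, 0,0.003,0,0,0, 0,0.0035,0,0,0, 0,0.004,0,0,0, 0,0.0045,0,0,0, 0,0.005,0,0,0]' | head -2
python3 - <<'E'
from h import *
c=bot.camera("top");print(bot.get_obs()["clock"])
cv2.imwrite("pics/top4.png",cv2.resize(c["pixels"][160:320,240:440,::-1],None,fx=4,fy=3.75))
E
```

```text
clock: 20.32
eef_pos: [0.4775, -0.029, 0.1607]
clock: 21.15
eef_pos: [0.4775, -0.024, 0.1607]
21.2
```

View pics/top4.png

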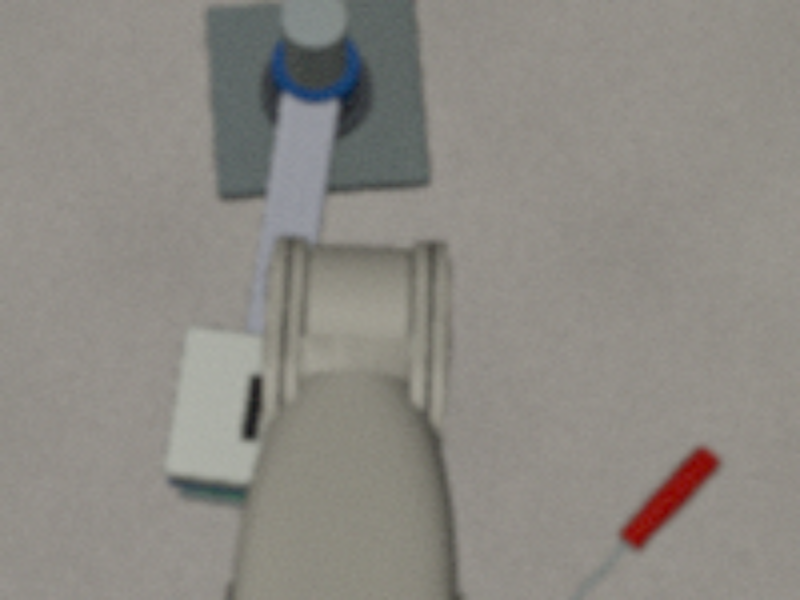

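The slot is now at about (252,408), so the head is near y = 0.044 and sliding on. I'll back the tool off and check.

```bash
python3 -m creep '[0,0,0,0,0, 0,-0.02,0,0,0, 0,-0.05,0,0,0, 0,-0.09,0,0,0, 0,-0.1,0,0,0, 0,-0.1,0,0,0]' | head -2; python3 - <<'E'
from h import *
for i in range(3): print(slot())
E
python3 -m creep '[0,0,0,0,0, 0,0,0,0,0, 0,0,0,0,0, 0,0,0,0,0, 0,0,0,0,0, 0,0,0,0,0, 0,0,0,0,0, 0,0,0,0,0, 0,0,0,0,0, 0,0,0,0,0]' | head -2;python3 - <<'E'
from h import *
for i in range(3): print(slot())
c,r=find("top",["head","cover","board"]);print(r)
E
```

```text
clock: 21.7
eef_pos: [0.4775, -0.1265, 0.1606]
[(21.75, [0.4843, 0.0446], 0.1453)]
[(21.8, [0.4839, 0.0452], 0.147)]
[(21.85, [0.4842, 0.0456], 0.1486)]
clock: 22.68
eef_pos: [0.4775, -0.1241, 0.1607]
[(22.73, [0.4846, 0.0495], 0.1616)]
[(22.78, [0.4848, 0.0497], 0.1624)]
[(22.83, [0.4847, 0.05], 0.1632)]
{'head': [], 'cover': [(0.82, [0.4742, 0.046], [302, 276])], 'board': []}
```

```bash
for i in 1 2 3 4 5 6; do python3 -m creep '[0,0,0,0,0, 0,0,0,0,0, 0,0,0,0,0, 0,0,0,0,0, 0,0,0,0,0, 0,0,0,0,0, 0,0,0,0,0, 0,0,0,0,0, 0,0,0,0,0, 0,0,0,0,0]' | head -1;python3 -c "from h import *;print(slot())"; done; python3 - <<'E'
from h import *
print(slot());print(find("side",["cover","board"])[1])
c=bot.camera("top");cv2.imwrite("pics/top5.png",cv2.resize(c["pixels"][160:320,240:440,::-1],None,fx=4,fy=3.75))
E
```

```text
clock: 23.87
[(23.92, [0.4853, 0.0523], 0.1713)]
clock: 24.75
[(24.8, [0.4851, 0.0529], 0.1729)]
clock: 25.63
[(25.68, [0.4853, 0.0528], 0.1728)]
clock: 26.52
[(26.57, [0.485, 0.0528], 0.1728)]
clock: 27.4
[(27.45, [0.485, 0.0529], 0.1729)]
clock: 28.28
[(28.33, [0.485, 0.0529], 0.1729)]
[(28.38, [0.4853, 0.0527], 0.1724)]
{'cover': [(0.65, [0.4901, 0.0554], [271, 255]), (0.3, [0.4378, -0.5149], [423, 391])], 'board': [(0.82, [0.4855, 0.0721], [267, 274])]}
```

View pics/top5.png

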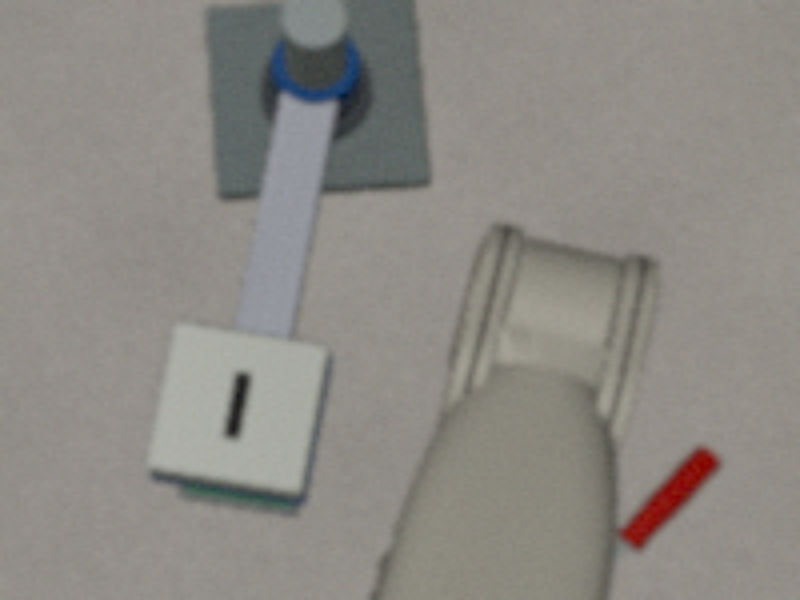

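The head is at rest at (0.485, 0.053), with the board estimated at about (0.487, 0.054). It has been still and untouched for more than 4 s, so I'm handing in.

```bash
python3 -c "from workcell import bot;print(bot.job_done())"
```

```text
the job is handed in; nothing more can be done
None
```

I handed the job in at about 28 s: by the camera measurements the head hangs about 2–8 mm from the board's centre, and it had been still and untouched for roughly 4 s; no verdict came back.

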